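# Fit the service plug to the battery disconnect box

## Task

Put the service plug back in: lift the plug with the bail handle up and off the two-prong hook of the tool stand, carry it to the battery disconnect box and push it straight down into the socket on the lid until its flange sits fully home on the socket's rim, then let go of it. Either way round will do. Leave the padlock on its hook and the other things on the bench where they are.

Things in the scene. Friction and masses are not known exactly. Their poses are not given: they have to be found in the camera images.
- plug: Service plug, 0.32 kg +-20 %, hanging upright by its handle. Grey flange 56 x 90 x 16 mm (x, y, z), below it a black spigot 34 x 64 mm, 28 mm long (its last 10 mm only 30 x 60 mm), above it a rigid bail handle: two arms 14 x 10 mm at y = +-40 mm and a cross-bar. Origin: centre of the flange's underside, z up.
- bar (a point): Centre of the plug's handle cross-bar, 69 mm above the plug's origin; axes as the plug's. The bar is 14 x 14 mm, 90 mm long along y. The window under it, which the hook's prongs pass through, is 70 mm wide (y) and 46 mm high.
- stand: Fixed bench tool stand: white perforated steel panel 260 mm wide, its top 205 mm above the table, on a foot plate 4 mm thick. Origin: on the table under the two-prong hook; x points away from the panel along the prongs, y along the panel, z up. Panel's front face at x = -65 mm. A small single hook at y = +91 mm holds the padlock.
- hook (a point): Point midway between the two steel prongs, level with their top, 180 mm above the table; axes as the stand's. Prongs 6 mm thick at y = +-27 mm, level to x = +32 mm, then bent up at 45 degrees, ending at x = +46 mm, 12 mm above the level top. The bar rests across them at x = -10 to +10 mm. To pass out over the tips to +x the plug must be raised by 12 to 40 mm.
- box: Battery disconnect box, fixed: dark steel, 180 x 240 mm (x, y), white lid, 70 mm high; on the lid's middle a black socket rim 70 x 106 mm, 38 mm high; two black cable glands on its +x side. Origin: on the table under the socket.
- socket (a point): Centre of the socket's mouth, level with the rim's top, 108 mm above the table; z up, x along the short side. Opening 39 x 69 mm, 4 mm chamfer, 2.5 mm play each side. Over the last 12 mm the plug pushes a grey finger guard down the well: 9 to 10 N in all (plug's weight 3 N included); it stays where pushed. Home: plug's origin here, axes along these or half a turn round.
- padlock: Bystander: aluminium padlock, body 20 x 40 x 44 mm, hanging by its steel shackle on the stand's small hook, 91 mm beside the plug's hook. Origin: inside top of the shackle, 150 mm above the table; the body's underside is 76 mm below it.
- multimeter: Bystander: black hand multimeter, 165 x 78 x 41 mm, lying on the bench between stand and box. Origin: centre of the underside.
- cover: Bystander: black blanking cover of the socket, 74 x 110 x 18 mm, lying upside down on the bench. Origin: centre of the underside.
- screwdriver: Bystander: screwdriver with red handle, 200 mm long, lying on the bench. Origin: on its underside, on its long axis.
Not all that is in view belongs to the job. Of the things like the plug, leave any that is orange; of the rest the smaller one is meant.

How it is judged:
By the outcome, as a careful person would: the job done as asked, in the order asked, and still so for the second after the job is handed in, with the robot touching nothing.
It also fails if it takes over 50 s, if anything falls off the work surface, if the arm or the gripper's body presses on something with over 40 N, if the wrist force passes 120 N, or if a joint passes its speed limit or range.

## Robot

A 6-joint arm with a two-finger parallel gripper is mounted at the origin on the work surface. World frame = base frame: x ahead of the robot, y to its left, z up, the work surface at z = 0. Lengths are in mm, angles in rad, forces in N, time in s.
With the tool pointing down it reaches from about 375 to 975 mm from the base axis. Payload 3.8 kg.
Tool frame: the origin (TCP) lies between the finger pads; the fingertips stand 8 mm ahead of it and the grasp point (between the pads) lies 11 mm behind it; z points along the fingers, y is the direction in which the jaws open and shut (so a half turn about z gives the same grasp; the last joint's range is limited). The gripper opens to 85 mm and grips with 20 to 120 N. Pads are 22 mm wide; open, the fingers measure 114 mm over their backs; the gripper's body (76 mm by 85 mm) begins 54 mm behind the grasp point. The pads swing forward as they close: fully open they stand 13 mm farther back than shut.
Start: joints at [-1.193, 0.264, 1.604, -0, 1.274, -0.037], TCP at [272.024, -617.755, 239.28] pointing down, gripper open.
Joint ranges: [-2.63, 2.63], [-0.94, 2.18], [0.31, 2.57], [-1.31, 4.45], [0, 2.66], [-2.55, 2.55]. Speed limits (rad/s): [2.57, 2.57, 3.14, 3.14, 3.14, 3.14].

## Interface

Orientations are given as a unit quaternion [w, x, y, z].
In Python, from rig import robot, cams gives the robot as it stands.
- The arm moves only by the shell command python3 -m jog 'ROWS' [OPENING] [FORCE]. ROWS is JSON, a list of rows, each a list of 4 numbers: the shift along the tool's x, y, z normalised to -1 to 1, where 1 is 0.025 m, then the turn about the tool's z normalised to -1 to 1, where 1 is 6 degrees. In form: [[tx, ty, tz, roll], ...]. A call has exactly 5 rows; each row shifts and turns the pose as measured when the row begins, along the tool's axes as they then stand; what a row does not reach is not made up. A row lasts 1/10 s, in which the tool goes at most 50 mm and 8.59 degrees, less where a joint would pass 70% of its speed; a pose out of reach is approached as far as the arm can. A call with a number of a shift or a turn outside -1 to 1 is refused whole. A call with a gripper value outside its range is refused whole. OPENING is the gripper's target within -1 to 1 (shut at 1, half-way at 0, fully open at -1), set as the call begins (- or left out, the last holds). The fingers move at their own pace and stop on an object; FORCE is the grip in N (left out, the last holds). Time passes only in rows, so rows that do not move let the fingers close, or fill a call up. It gives the time, the measured TCP pose, the force and the opening at its end, in the units of the state.
- robot.read_state(): the state, without advancing time (a new reading comes with each control period).
- cams.grab_frame(name): name is "scene" or "side" or "wrist"; returns the picture (400x640x3 uint8, red, green, blue); there is no depth.
- cams.camera_params(name): a dict with "vfov" (degrees; the focal length in pixels is half the picture's height over the tangent of half this angle, whatever the lens; pixels are square), "cx", "cy" (the principal point, pixels), "R" (3x3) and "t" (3): a world point X has camera coordinates R X + t; the wrist camera has in their place "mount" (4x4, takes a point from camera to tool coordinates, whose origin is the TCP and whose axes are the flange's). Camera axes: x right, y down, z forward; pixel columns grow to the right and rows downward; lengths in mm; the calibration is good to about 2 mm. A picture is of the moment at which its call begins: read the wrist's pose just before it. camera_params takes no time and is no camera call.
- robot.finish_job(): hands the job in, once; it reports no verdict.
The state is a dict: "time": time; "joints": joint angles; "qvel": joint speeds; "tau": joint torques, N m; "ee_pos": TCP position; "ee_rot": TCP orientation; "contact_force": force on the tool from outside, world axes, zero at the start; "wrist_torque": the same for the moment, N m; "width": finger opening in mm.
Only numpy, scipy, OpenCV 4.12 (cv2) and the standard library are available. Lean on these libraries where they do the work, as an engineer would, in place of code of your own. Each camera call takes 0.05 s, during which the arm holds its last target. There are 200 camera calls.

## Working session

There is one attempt and no reset: what is moved stays moved. The work goes in short steps, Python scripts to look and compute and a shell command to move; the robot and the scene stay as the last step left them, time stands still between calls to the robot, and variables do not carry over. Pictures are saved under pics/ and viewed, about 8 in all and at most 12, crops included, and the job is handed in when it is done.

```bash
mkdir -p pics
python3 - <<'E'
from rig import robot,cams
import cv2,numpy as np
s=robot.read_state();print({k:np.round(v,3).tolist() for k,v in s.items()})
for n in ("scene","side","wrist"):
    im=cams.grab_frame(n);cv2.imwrite(f"pics/{n}0.png",im[:,:,::-1])
    print(n,{k:np.round(v,4).tolist() for k,v in cams.camera_params(n).items()})
E
```

```text
{'time': 0.0, 'joints': [-1.193, 0.265, 1.605, -0.0, 1.274, -0.037], 'qvel': [0.001, 0.001, -0.001, -0.002, 0.0, -0.001], 'tau': [0.002, -51.511, -36.731, -0.0, 0.013, 0.0], 'ee_pos': [271.765, -617.099, 237.973], 'ee_rot': [-0.001, 0.979, 0.206, -0.0], 'contact_force': [0.619, 0.445, -0.116], 'wrist_torque': [0.048, -0.034, 0.023], 'width': 85.545}
scene {'vfov': 43.8827, 'cx': 322.3249, 'cy': 200.6086, 'R': [[0.1591, 0.9872, -0.007], [0.7042, -0.1185, -0.7], [-0.6919, 0.1065, -0.7141]], 't': [-111.8866, -310.4315, 1718.7796]}
side {'vfov': 56.7529, 'cx': 322.6032, 'cy': 200.1115, 'R': [[-0.9799, -0.1992, 0.0122], [-0.1502, 0.6957, -0.7024], [0.1314, -0.6901, -0.7117]], 't': [582.7108, 171.1175, 966.823]}
wrist {'vfov': 65.4085, 'cx': 326.1705, 'cy': 197.1961, 'mount': [[0.0009, -0.9447, -0.3281, 83.4778], [1.0, 0.0008, 0.0004, -0.9514], [-0.0001, -0.3281, 0.9447, -134.4192], [0.0, 0.0, 0.0, 1.0]]}
```

View pics/scene0.png

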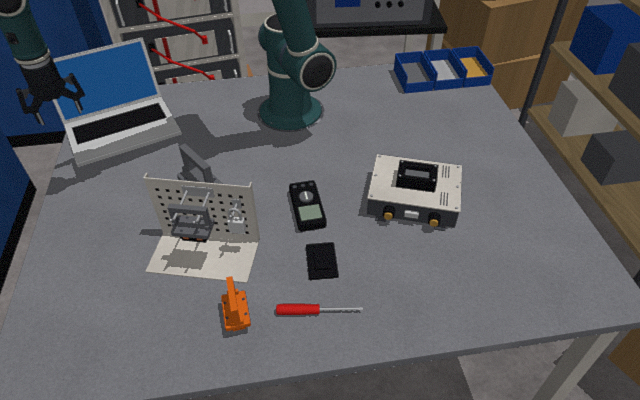

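View pics/side0.png

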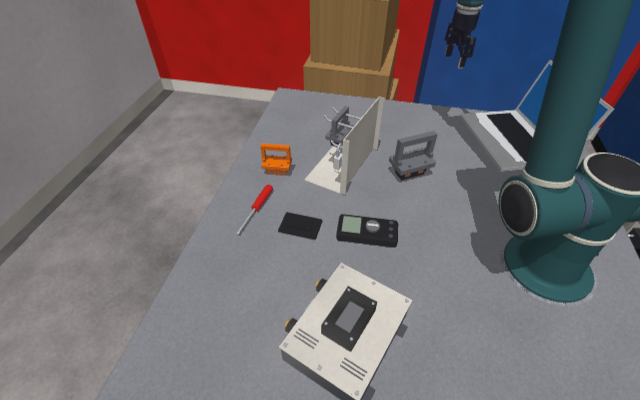

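```bash
cat > h.py <<'E'
import numpy as np,cv2
from rig import robot,cams
from scipy.spatial.transform import Rotation as Ro
def cam(n,s=None):
    p=cams.camera_params(n);f=200/np.tan(np.radians(p["vfov"]/2))
    if n=="wrist":
        s=s or robot.read_state();T=np.eye(4);w,x,y,z=s["ee_rot"]
        T[:3,:3]=Ro.from_quat([x,y,z,w]).as_matrix();T[:3,3]=s["ee_pos"]
        M=T@np.array(p["mount"]);R=M[:3,:3].T;t=-R@M[:3,3]
    else: R=np.array(p["R"]);t=np.array(p["t"])
    return f,p["cx"],p["cy"],R,t
def ray(c,u,v):
    f,cx,cy,R,t=c;d=R.T@np.array([(u-cx)/f,(v-cy)/f,1.]);return -R.T@t,d/np.linalg.norm(d)
def plane(c,u,v,z):
    o,d=ray(c,u,v);return o+d*(z-o[2])/d[2]
def two(c1,p1,c2,p2):
    o1,d1=ray(c1,*p1);o2,d2=ray(c2,*p2)
    k=np.linalg.lstsq(np.c_[d1,-d2],o2-o1,rcond=None)[0];a=o1+k[0]*d1;b=o2+k[1]*d2
    return (a+b)/2,np.linalg.norm(a-b)
def proj(c,X):
    f,cx,cy,R,t=c;q=R@np.asarray(X,float)+t;return np.array([cx+f*q[0]/q[2],cy+f*q[1]/q[2]])
E
python3 - <<'E'
import cv2,numpy as np
a=cv2.imread("pics/scene0.png")[140:290,130:270];b=cv2.imread("pics/side0.png")[85:205,295:445]
A=cv2.resize(a,None,fx=4,fy=4,interpolation=cv2.INTER_CUBIC)[:,:400*4]
B=cv2.resize(b,None,fx=4,fy=4,interpolation=cv2.INTER_CUBIC)
A=cv2.resize(A,(392,420));B=cv2.resize(B,(408,326))
c=np.zeros((420,800,3),np.uint8);c[:,:392]=A;c[:326,392:]=B;cv2.imwrite("pics/crop1.png",c)
E
```

```text
(no output)
```

View pics/crop1.png

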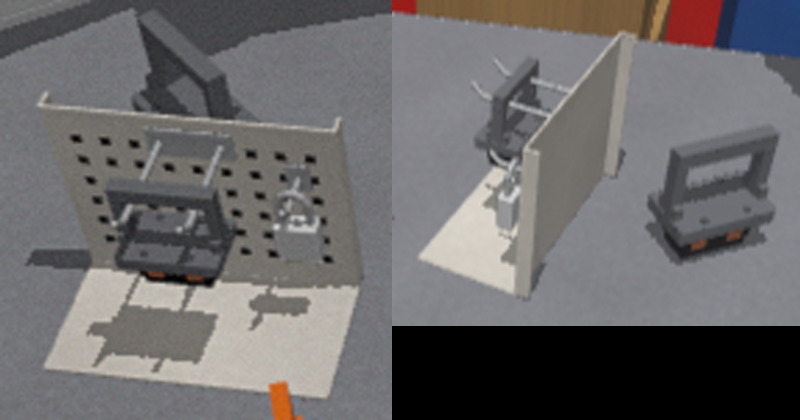

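Candidates: grey plug hanging on the prongs (scene 190,213; smaller, matches), bigger grey plug standing behind the panel (195,165), orange one (235,305). I choose the hanging one; the crop shows both prongs passing through its window.

Run:
```python
from h import *
S=cam("scene");D=cam("side")
cs=lambda u,v:(u/2.8+130,v/2.8+140); cd=lambda u,v:((u-392)/2.72+295,v/2.72+85)
print("bar",two(S,cs(165,194),D,cd(515,80)))
for p in [(112,190),(220,196)]:print("bar end z180+7",plane(S,*cs(*p),187))
a=plane(S,*cs(42,97),205);b=plane(S,*cs(342,122),205);print("panel",a,b,np.linalg.norm(a-b))
a2=plane(S,*cs(45,367),4);b2=plane(S,*cs(328,397),4);print("foot",a2,b2,np.linalg.norm(a2-b2))
d=b-a;print("yaw of y-axis",np.degrees(np.arctan2(d[1],d[0]))-90); d=b2-a2;print(np.degrees(np.arctan2(d[1],d[0]))-90)
for n,c in (("scene",S),("side",D)):
    im=cv2.imread(f"pics/{n}0.png");g=im.max(2)
    x0,x1,y0,y1=(385,450,150,200) if n=="scene" else (310,385,280,355)
    m=np.zeros_like(g);m[y0:y1,x0:x1]=(g[y0:y1,x0:x1]<70)*255
    cn=max(cv2.findContours(m,0,1)[0],key=cv2.contourArea);r=cv2.minAreaRect(cn);print(n,r)
    u,v=r[0];print("rough socket",plane(c,u,v,100))
```

```text
bar (array([ 604.19687186, -293.18913932,  188.46726567]), np.float64(5.009889614794181))
bar end z180+7 [ 593.97679648 -334.93554237  187.        ]
bar end z180+7 [ 615.51722963 -247.50746656  187.        ]
panel [ 489.62798118 -395.21170836  205.        ] [ 563.6558528  -143.18850971  205.        ] 262.6705511288175
foot [ 621.83704502 -432.63270416    4.        ] [ 695.72212113 -185.12802268    4.        ] 258.2974483545005
yaw of y-axis -16.36932569098215
-16.62141192656047
scene ((416.61993408203125, 175.66000366210938), (39.59798049926758, 26.870058059692383), 8.13010311126709)
rough socket [493.92724909 291.57272049 100.        ]
side ((348.2462158203125, 317.4274597167969), (37.72612762451172, 54.86948013305664), 30.699722290039062)
rough socket [481.63160816 301.07250363 100.        ]
```

```bash
python3 -m jog '[[0.3,0,-0.6,0],[0.9,-0.3,-0.6,0],[0.9,-0.3,-0.6,0],[0.9,-0.3,-0.6,0],[0.9,-0.3,-0.2,0]]' 0.0 60
python3 -m jog '[[1,-0.4,0,0],[1,-0.4,0,0],[1,-0.4,0,0],[1,-0.4,0,0],[1,-0.4,0,0]]'
python3 -m jog '[[1,-0.4,0,0],[1,-0.4,0,0],[1,-0.4,0,0],[1,-0.4,0,0],[1,-0.4,0,0]]'
python3 -m jog '[[0,0,0,-1],[0,0,0,-1],[0,0,0,-1],[0,0,0,-1],[0,0,0,-1]]'
```

```text
time: 0.65
ee_pos: [350.2, -549.0, 306.4]
ee_rot: [-0.003, 0.979, 0.203, -0.0]
contact_force: [0.4, -0.2, 0.5]
width: 42.4
time: 1.15
ee_pos: [451.5, -449.4, 315.8]
ee_rot: [0.001, 0.979, 0.203, 0.002]
contact_force: [0.3, 0.0, -0.5]
width: 43.0
time: 1.65
ee_pos: [552.3, -347.2, 323.1]
ee_rot: [0.003, 0.979, 0.204, 0.005]
contact_force: [0.9, -0.0, 0.2]
width: 43.0
time: 2.15
ee_pos: [558.1, -340.2, 329.3]
ee_rot: [0.006, 0.886, 0.463, 0.006]
contact_force: [0.0, -0.7, -0.3]
width: 43.0
```

```bash
python3 -m jog '[[0,0,0,-1],[0,0,0,-1],[0,0,0,-1],[0.9,0.5,0,0],[0.9,0.5,0,0]]'
python3 -m jog '[[0.5,0.2,0.3,0],[0,0,0.3,0],[0,0,0.1,0],[0,0,0,0],[0,0,0,0]]'
python3 - <<'E'
from h import *
s=robot.read_state();print(s["ee_pos"],s["ee_rot"],s["joints"])
im=cams.grab_frame("wrist");cv2.imwrite("pics/w1.png",im[:,:,::-1])
np.save("s1.npy",s,allow_pickle=True)
c=cam("wrist",s);print(proj(c,[604,-292,187]))
E
```

```text
time: 2.65
ee_pos: [595.4, -303.0, 336.3]
ee_rot: [0.009, 0.799, 0.601, 0.006]
contact_force: [0.1, -0.4, 0.5]
width: 42.8
time: 3.15
ee_pos: [605.2, -290.0, 319.1]
ee_rot: [0.009, 0.798, 0.602, 0.006]
contact_force: [-0.2, 0.4, -0.3]
width: 42.5
[ 605.21933313 -289.95894045  319.06106378] [0.00917316 0.7980725  0.60246283 0.00588847] [-0.48535003  0.20644572  1.52911243  0.00291667  1.38442303 -0.20831932]
[323.93130351 191.07175494]
```

View pics/w1.png

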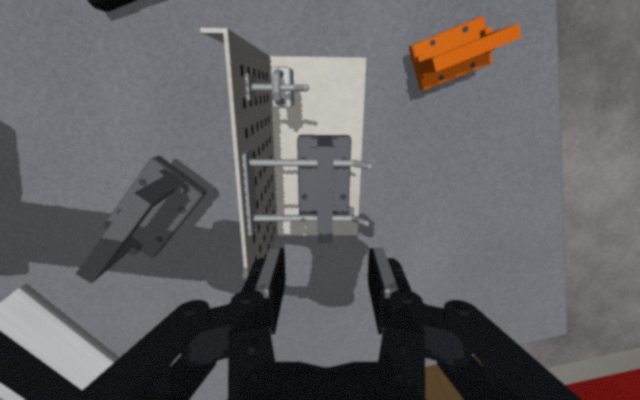

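Run:
```python
from h import *
s=np.load("s1.npy",allow_pickle=True).item();c=cam("wrist",s)
g=cv2.cvtColor(cv2.imread("pics/w1.png"),6).astype(int)
for r in (175,190,205,225):print(r,g[r,308:342])
for x in (321,325,329):print(x,g[132:150,x],g[232:250,x])
```

```text
175 [100  99  98 100 100 100  99 101  98  98  98  98  99  99  98  98  99  96
  99  99  97  97  98  99  97  96  98  98  97  97  98  99  98  99]
190 [97 99 97 98 97 96 96 98 99 97 98 96 95 95 97 97 96 99 97 97 94 99 97 95
 94 97 94 99 96 97 95 97 97 99]
205 [99 99 98 98 96 98 98 97 98 96 96 93 94 97 97 93 97 97 96 97 98 98 97 96
 91 88 93 97 94 94 95 95 97 96]
225 [117 118 116 118 116 115 114 115 111 105  98  97  96  96  96  97  94  97
  96  98  95  94  96 100 104 110 112 114 113 111 114 113 114 110]
321 [192 185 155 101  64  57  56  57  56  56  57  53  57  63  76  95  96  97] [89 80 69 60 61 62 61 61 60 60 64 69 73 74 76 75 73 74]
325 [190 184 155 105  64  59  56  57  57  54  55  54  56  62  77  93  99 101] [96 91 81 66 62 60 60 64 58 59 64 72 73 78 74 78 75 75]
329 [190 185 155 106  64  56  55  53  54  57  56  57  58  61  76  92  98  98] [88 81 65 59 63 62 63 59 63 62 64 72 73 72 72 72 72 76]
```

Run:
```python
import cv2
a=cv2.imread("pics/w1.png")[110:270,230:400];cv2.imwrite("pics/w1c.png",cv2.resize(a,None,fx=3.5,fy=3.5,interpolation=cv2.INTER_CUBIC))
```

```text
(no output)
```

View pics/w1c.png

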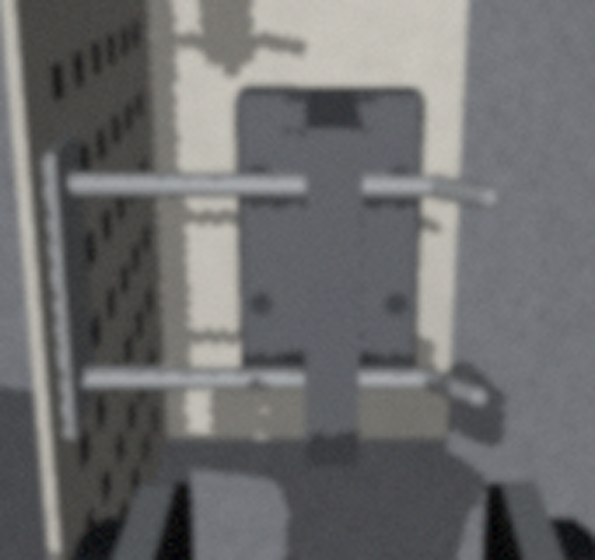

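The crop shows the bar top as a strip at full-image x≈317.5–332.5, rows ≈146 to 234/242, with both prongs crossing underneath at rows ≈163 and 218.

Run:
```python
from h import *
s=np.load("s1.npy",allow_pickle=True).item();c=cam("wrist",s)
a=plane(c,325.2,145.8,194)
for v in (234,242.5):
    b=plane(c,325,v,194);print(b,np.linalg.norm(a-b),(a+b)/2)
w=plane(c,317.6,225,194)-plane(c,332.4,225,194);print("width",np.linalg.norm(w))
l=plane(c,317.6,163,194);r=plane(c,333,163,194);l2=plane(c,317.6,225,194);r2=plane(c,332.4,225,194)
d=(l+r-l2-r2)/2;print("bar dir",np.degrees(np.arctan2(d[1],d[0])))
# prongs z=180 level centre
for u,v in ((300,162.5),(260,162.5),(300,218.3),(260,218.3)):print(plane(c,u,v,179))
w_,x,y,z=s["ee_rot"];M=Ro.from_quat([x,y,z,w_]).as_matrix();print(M.round(4))
for v in (234,242.5):
    m=(a+plane(c,325,v,194))/2-[0,0,7];print("tool coords of bar centre",M.T@(m-s["ee_pos"]))
```

```text
[ 594.02679005 -329.98469786  194.        ] 81.26991895190852 [ 605.25497709 -290.93181388  194.        ]
[ 591.63248838 -338.37717662  194.        ] 89.99723757507441 [ 604.05782625 -295.12805325  194.        ]
width 13.476983541428508
bar dir 73.82362701438846
[ 590.22324267 -262.63781854  179.        ]
[ 555.93595783 -252.71244149  179.        ]
[ 573.95757899 -314.42344355  179.        ]
[ 537.53312338 -303.70486425  179.        ]
[[ 0.274   0.9615  0.0205]
 [ 0.9617 -0.2739 -0.0075]
 [-0.0017  0.0217 -0.9998]]
tool coords of bar centre [ -0.70742525  -2.56984358 132.03775132]
tool coords of bar centre [ -5.07108663  -2.57152932 132.04493444]
```

```bash
python3 -m jog '[[-0.2,-0.1,0.6,0],[0,0,0.8,0],[0,0,0.8,0],[0,0,0.8,0],[0,0,0,0]]'
python3 - <<'E'
from h import *
s=robot.read_state();w,x,y,z=s["ee_rot"];M=Ro.from_quat([x,y,z,w]).as_matrix()
print(M.T@(np.array([604.06,-295.13,187])-s["ee_pos"]),M[:,2],np.degrees(np.arctan2(M[1,0],M[0,0])))
E
```

```text
time: 3.7
ee_pos: [600.1, -298.7, 239.6]
ee_rot: [0.01, 0.799, 0.601, 0.005]
contact_force: [-0.0, -0.1, -0.8]
width: 42.9
[ 4.70128158  1.65767416 52.62095435] [ 0.02060266 -0.00938412 -0.9997437 ] 73.87407416549199
```

```bash
python3 -m jog '[[0.15,0.05,0.5,0],[0,0,0.6,0],[0,0,0.6,0],[0,0,0,0],[0,0,0,0]]'
python3 - <<'E'
from h import *
s=robot.read_state();w,x,y,z=s["ee_rot"];M=Ro.from_quat([x,y,z,w]).as_matrix()
print(M.T@(np.array([604.06,-295.13,187])-s["ee_pos"]),M[:,2],np.degrees(np.arctan2(M[1,0],M[0,0])))
im=cams.grab_frame("wrist");cv2.imwrite("pics/w2.png",im[:,:,::-1])
np.save("s2.npy",s,allow_pickle=True)
E
```

```text
time: 4.2
ee_pos: [603.1, -296.9, 194.3]
ee_rot: [0.01, 0.8, 0.6, 0.005]
contact_force: [0.3, 0.1, -0.6]
width: 42.5
[1.97249999 0.25275087 7.25986478] [ 0.02135811 -0.01016922 -0.99972017] 73.8040724179174
```

View pics/w2.png

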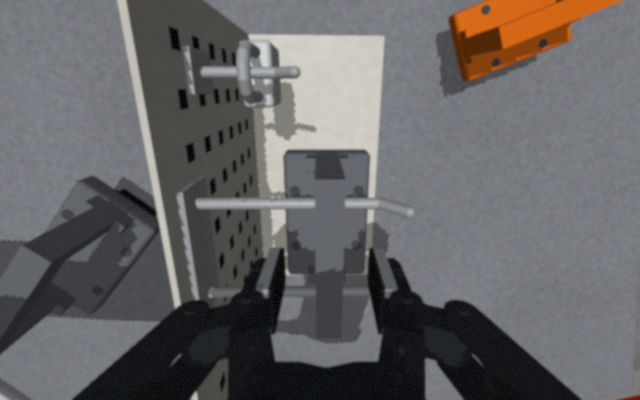

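The bar (x 314–345) sits between the pads (283 and 369), clear of both prongs; go down 18 mm and close.

```bash
python3 -m jog '[[0.04,0.04,0.4,0],[0,0,0.3,0],[0,0,0,0],[0,0,0,0],[0,0,0,0]]'
python3 -m jog '[[0,0,0,0],[0,0,0,0],[0,0,0,0],[0,0,0,0],[0,0,0,0]]' 1 80
```

```text
time: 4.75
ee_pos: [605.9, -296.6, 177.1]
ee_rot: [0.012, 0.799, 0.601, 0.006]
contact_force: [0.6, 0.6, -0.1]
width: 42.6
time: 5.25
ee_pos: [606.1, -296.8, 178.0]
ee_rot: [0.012, 0.799, 0.601, 0.006]
contact_force: [0.4, 0.2, -0.3]
width: 12.1
```

```bash
python3 -m jog '[[0,0,-0.3,0],[0,0,-0.4,0],[0,0,-0.3,0],[0,0,0,0],[0,0,0,0]]'
python3 - <<'E'
from h import *
s=robot.read_state();print(s["joints"],s["wrist_torque"],s["width"])
im=cams.grab_frame("side");cv2.imwrite("pics/d1.png",cv2.resize(im[60:220,260:420,::-1],None,fx=3,fy=3))
E
```

```text
time: 5.75
ee_pos: [604.7, -296.1, 204.0]
ee_rot: [0.011, 0.8, 0.601, 0.006]
contact_force: [0.2, 0.2, -2.9]
width: 12.1
[-4.92895522e-01  2.67435318e-01  1.66569117e+00  1.25710486e-03
  1.18316713e+00 -2.10992364e-01] [ 0.0253306   0.01770298 -0.02489814] 12.135687326628215
```

View pics/d1.png

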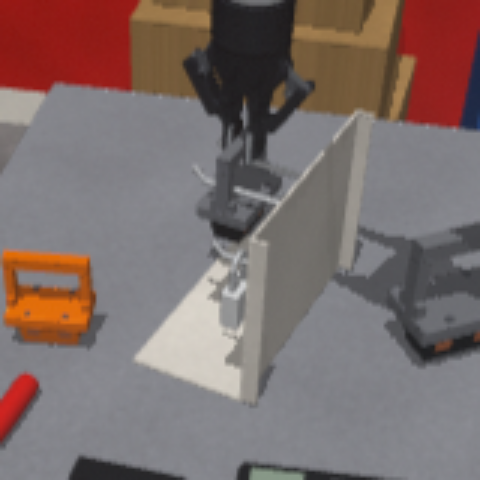

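The side view shows the plug held, off the prongs (weight 2.9 N), padlock still on its hook. Move straight out.

```bash
python3 -m jog '[[0,0.4,0.02,0],[0,0.6,0.04,0],[0,0.6,0.04,0],[0,0.6,0.04,0],[0,0.5,0.04,0]]'
python3 -m jog '[[0,0.6,0.04,0],[0,0.6,0.04,0],[0,0.6,0.04,0],[0,0.6,0.04,0],[0,0,0,0]]'
```

```text
time: 6.3
ee_pos: [672.3, -315.7, 199.5]
ee_rot: [0.011, 0.8, 0.6, 0.006]
contact_force: [0.2, 0.6, -3.3]
width: 12.8
time: 6.8
ee_pos: [735.9, -333.5, 191.6]
ee_rot: [0.01, 0.8, 0.6, 0.005]
contact_force: [-0.0, -0.3, -2.8]
width: 12.4
```

```bash
python3 -m jog '[[0,0,-0.6,0],[0,0,-0.9,0],[0,0,-0.9,0],[0,0,-0.9,0],[0.4,-0.4,-0.7,0]]'
python3 -m jog '[[0.9,-0.8,-0.1,0],[0.9,-0.8,-0.1,0],[0.9,-0.8,0,0],[0.9,-0.8,0,0],[0.9,-0.8,0,0]]'
python3 -m jog '[[0.9,-0.8,0,0],[0.9,-0.8,0,0],[0.9,-0.8,0,0],[0.9,-0.8,0,0],[0.9,-0.8,0,0]]'
python3 - <<'E'
from h import *
S=cam("scene")
P=[plane(S,u,v,70) for u,v in ((376,157),(463,163),(460,213),(367,200))];print(np.round(P,0))
print(robot.read_state()["joints"])
E
```

```text
time: 7.3
ee_pos: [724.0, -319.9, 289.8]
ee_rot: [0.004, 0.8, 0.6, 0.002]
contact_force: [0.4, -0.5, -3.5]
width: 12.4
time: 7.8
ee_pos: [655.6, -178.9, 304.7]
ee_rot: [0.009, 0.801, 0.598, 0.006]
contact_force: [1.5, -0.0, -2.4]
width: 12.7
time: 8.3
ee_pos: [582.6, -33.1, 308.2]
ee_rot: [0.009, 0.801, 0.598, 0.008]
contact_force: [-0.4, 0.8, -2.3]
width: 12.2
[[367. 212.  70.]
 [434. 450.  70.]
 [619. 374.  70.]
 [533. 148.  70.]]
[-0.09739515  0.04018691  1.73379307 -0.00354958  1.34344467  0.19081033]
```

```bash
python3 -m jog '[[0.9,-0.85,0,0],[0.9,-0.85,0,0],[0.9,-0.85,0,0],[0.9,-0.85,0,0],[0.9,-0.85,0,0]]'
python3 -m jog '[[0.9,-0.85,0,0],[0.9,-0.85,0,0],[0.6,-0.6,0,0],[0,0,0,0],[0,0,0,0]]'
python3 - <<'E'
from h import *
s=robot.read_state();print(s["ee_pos"],s["ee_rot"])
im=cams.grab_frame("wrist");cv2.imwrite("pics/w3.png",im[:,:,::-1])
np.save("s3.npy",s,allow_pickle=True)
E
```

```text
time: 8.8
ee_pos: [502.4, 112.5, 310.8]
ee_rot: [0.01, 0.801, 0.599, 0.01]
contact_force: [0.5, 0.4, -2.8]
width: 12.7
time: 9.3
ee_pos: [453.7, 192.7, 314.0]
ee_rot: [0.009, 0.799, 0.601, 0.013]
contact_force: [-0.1, -1.2, -2.6]
width: 12.3
[453.69154572 192.66254909 313.96714551] [0.0091373  0.79893254 0.60120101 0.01344053]
```

View pics/w3.png

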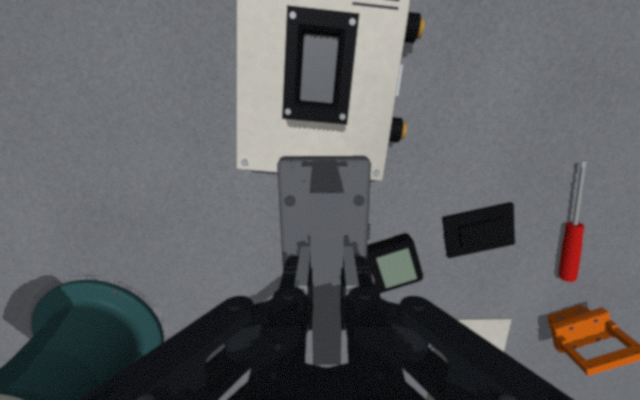

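```bash
cat > sock.py <<'E'
from h import *
import sys
def meas(f,st,roi,roif=None):
    s=np.load(st,allow_pickle=True).item();c=cam("wrist",s);g=cv2.imread(f).max(2)
    w,x,y,z=s["ee_rot"];M=Ro.from_quat([x,y,z,w]).as_matrix();p=np.array(s["ee_pos"])
    x0,x1,y0,y1=roi;m=np.zeros_like(g);m[y0:y1,x0:x1]=(g[y0:y1,x0:x1]<85)*255
    cn=max(cv2.findContours(m,cv2.RETR_EXTERNAL,1)[0],key=cv2.contourArea)
    q=np.array([plane(c,u,v,108)[:2] for u,v in cn[:,0]],np.float32);r=cv2.minAreaRect(q);print("rim",r)
    # axis along long side
    b=cv2.boxPoints(r);e=[b[1]-b[0],b[2]-b[1]];l=max(e,key=np.linalg.norm);a=np.degrees(np.arctan2(l[1],l[0]))%180
    X=np.array([*r[0],108]);print("socket",X,"yaw",a,"tool yaw",np.degrees(np.arctan2(M[1,0],M[0,0])),"tilt z",M[:,2])
    print("socket in tool",M.T@(X-p));return s,c,M,p,g,m
if __name__=="__main__":
    s,c,M,p,g,m=meas("pics/w3.png","s3.npy",(270,372,0,132))
    sc=((g>140)*255).astype(np.uint8)
    for u0,v0 in ((292,15),(353,19),(288,112),(343,117)):
        k=sc[v0-6:v0+7,u0-6:u0+7];vv,uu=np.nonzero(k);print((u0-6+uu.mean()).round(1),(v0-6+vv.mean()).round(1),plane(c,u0-6+uu.mean(),v0-6+vv.mean(),109).round(1),len(uu))
    # flange profile in tool coords, top face plane tool z=42
    o=M.T@(-c[3].T@c[4]-p)
    def tp(u,v,zt):
        d=M.T@ray(c,u,v)[1];return o+d*(zt-o[2])/d[2]
    for v in (185,200,215,225):
        row=g[v].astype(int);print(v,row[270:292],row[358:380])
    for u in (300,350):print(u,g[148:170,u])
    print("L/R at 185, top",tp(279.5,190,42),tp(369.5,190,42),tp(300,158,42),tp(350,158,42))
E
python3 sock.py
```

```text
rim ((480.24224853515625, 295.7024230957031), (105.2950210571289, 68.0686264038086), 68.71958923339844)
socket [480.24224854 295.7024231  108.        ] yaw 68.71956 tool yaw 73.9325595158622 tilt z [ 0.03246287  0.00156074 -0.99947172]
socket in tool [104.19685423  -9.37333803 206.8810687 ]
290.7 14.0 [468.4 349.4 109. ] 32
354.7 20.7 [526.3 327.3 109. ] 39
287.4 111.4 [437.  264.6 109. ] 13
346.5 117.4 [495.2 241.4 109. ] 31
185 [123 123 121 121 121 118 114 106  93  87  90  97 100 101 100 102 101  99
 100 100 102 103] [101 100 100 100  99 101  98 101  94  93  86  83  97 111 119 119 118 119
 122 123 121 124]
200 [120 118 120 120 121 118 121 120 106  89  88  88  93  89  84  76  73  71
  71  74  72  72] [ 73  71  68  69  74  77  85  92  92  88  86  99 114 122 122 122 118 121
 118 116 119 121]
215 [119 118 120 120 123 122 120 118 118 101  89  85  91  96 101  98 100 100
 102 101 100 103] [ 99 102 101  98 101  97 100  95  91  87  98 108 116 120 118 117 117 118
 118 117 119 122]
225 [124 124 125 124 121 123 123 125 121 112  96  88  91  93  99  99 100 102
  99 100 101  98] [102 101 100 100  99  99  96  93  85  80  74  84  99 110 120 119 116 119
 120 119 121 119]
300 [191 195 196 196 196 193 187 161 112  72  60  68  80  89  94  93  95  92
  95 100 103 101]
350 [186 187 190 189 192 188 180 152 102  68  65  74  85  92  96  98  99 102
 101 100 100  98]
L/R at 185, top [ 27.88323822 -29.31509841  42.        ] [27.91985799 24.23775967 42.        ] [ 47.20486574 -16.60227907  42.        ] [47.22619544 12.13147321 42.        ]
```

```bash
cat > rel.py <<'E'
from h import *
s=robot.read_state();w,x,y,z=s["ee_rot"];M=Ro.from_quat([x,y,z,w]).as_matrix();p=np.array(s["ee_pos"])
o=p+M@np.array([1,-2.2,59]);d=np.array([481,295.7,108])-o
zt=M[:,2];hor=M.T@(d-zt*(d[2]/zt[2]))  # shift needed perpendicular, allowing for descent along tool z
print("t",s["time"],"plug origin",o.round(1),"world off",d.round(1),"tool off if then descending",hor.round(1),"descend",-d[2].round(1),
"yaw",np.degrees(np.arctan2(M[1,0],M[0,0])).round(2),"zt",zt.round(4),"F",np.round(s["contact_force"],1),"T",np.round(s["wrist_torque"],2),"w",s["width"])
E
python3 -m jog '[[0,0,0,0.8],[0.6,0,0,0],[0.8,-0.1,0,0],[0.8,0,0.2,0],[0.8,0,0.2,0]]'
python3 -m jog '[[0.6,0,0.2,0],[0,0,0,0],[0,0,0,0],[0,0,0,0],[0,0,0,0]]'; python3 rel.py
```

```text
time: 9.85
ee_pos: [481.5, 261.9, 307.3]
ee_rot: [0.009, 0.826, 0.564, 0.016]
contact_force: [0.8, -0.5, -3.3]
width: 12.5
time: 10.35
ee_pos: [489.0, 277.0, 300.8]
ee_rot: [0.009, 0.825, 0.565, 0.015]
contact_force: [0.4, -0.7, -2.5]
width: 12.4
t 10.35 plug origin [489.3 278.8 241.8] world off [  -8.3   16.9 -133.8] tool off if then descending [ 10.9 -18.2  -0.4] descend 133.8 yaw 68.79 zt [ 0.0349  0.001  -0.9994] F [ 0.4 -0.7 -2.5] T [-0.    0.01 -0.  ] w 12.395429370976116
```

```bash
python3 -m jog '[[0.2,-0.3,0.4,0],[0.2,-0.4,0.7,0],[0,0,0.8,0],[0,0,0.8,0],[0,0,0.2,0]]'
python3 -m jog '[[0,0,0,0],[0,0,0,0],[0,0,0,0],[0,0,0,0],[0,0,0,0]]'; python3 rel.py
python3 - <<'E'
from h import *
s=robot.read_state()
im=cams.grab_frame("wrist");cv2.imwrite("pics/w4.png",im[:,:,::-1]);np.save("s4.npy",s,allow_pickle=True)
im=cams.grab_frame("side");cv2.imwrite("pics/d2.png",im[:,:,::-1])
a=cv2.resize(im[215:365,270:420,::-1],(480,480));
w=cv2.imread("pics/w4.png");w=cv2.resize(w,(320,200));o=np.zeros((480,800,3),np.uint8);o[:,:480]=a;o[:200,480:]=w
cv2.imwrite("pics/m1.png",o)
E
```

```text
time: 10.85
ee_pos: [477.6, 293.5, 226.6]
ee_rot: [0.009, 0.826, 0.564, 0.017]
contact_force: [0.3, 0.3, -2.7]
width: 12.4
time: 11.35
ee_pos: [477.9, 294.1, 228.8]
ee_rot: [0.009, 0.826, 0.563, 0.019]
contact_force: [0.9, -1.1, -2.1]
width: 12.5
t 11.35 plug origin [478.7 296.2 169.8] world off [  2.3  -0.5 -61.8] tool off if then descending [-0.9  0.1 -0. ] descend 61.8 yaw 68.63 zt [ 0.0409  0.0058 -0.9991] F [ 0.9 -1.1 -2.1] T [-0.03  0.05 -0.01] w 12.48145933336617
```

View pics/m1.png

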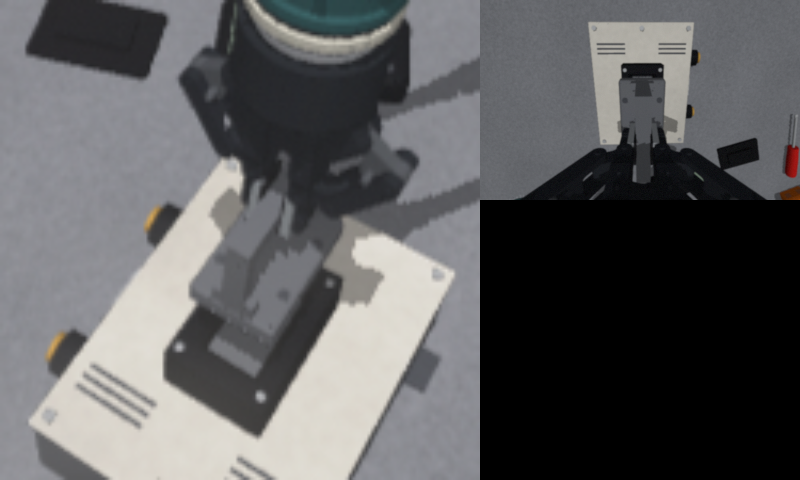

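Run:
```python
from h import *
s=np.load("s4.npy",allow_pickle=True).item();c=cam("wrist",s);g=cv2.imread("pics/w4.png").max(2).astype(int)
w,x,y,z=s["ee_rot"];M=Ro.from_quat([x,y,z,w]).as_matrix();p=np.array(s["ee_pos"])
print("pred far rim corners",[proj(c,np.r_[np.array([481,295.7])+53*np.array([np.cos(a),np.sin(a)])+k*35*np.array([np.sin(a),-np.cos(a)]),108]).round(1).tolist() for a in [np.radians(69.2)] for k in (-1,0,1)])
for v in (140,146):
    q=np.nonzero(g[v,260:390]<100)[0]+260;print("rim row",v,q.min(),q.max())
for u in (300,326,350):
    q=np.nonzero(g[100:150,u]<100)[0]+100;print("col",u,q.min())
for v in (175,190,205,225):print(v,g[v,272:290],g[v,360:380])
m=(g[125:156,270:380]>150)&1;print([ (ce+[270,125]).round(1).tolist() for ce,st in zip(*[cv2.connectedComponentsWithStats(m.astype(np.uint8))[i] for i in (3,2)]) if 4<st[4]<60])
```

```text
pred far rim corners [[281.4, 130.6], [324.8, 130.0], [367.7, 129.4]]
rim row 140 283 366
rim row 146 283 366
col 300 127
col 326 126
col 350 126
175 [174 174 172 173 164 138 100  81  85  89  92  91  90  90  93  90  93  92] [ 92  91  91  93  90  91  86  86  80  88 123 158 171 175 173 174 171 173
 172 171]
190 [174 173 173 169 170 156 125  92  79  84  89  93  91  92  92  90  92  91] [ 90  91  88  94  91  90  89  82  84 107 143 161 169 169 170 172 170 170
 169 171]
205 [170 168 171 169 170 164 147 117  87  81  85  88  86  85  80  73  70  67] [ 75  77  84  86  91  86  84  81  94 131 160 171 170 169 166 167 168 167
 166 168]
225 [170 170 173 171 172 172 167 151 119  91  83  85  88  91  93  92  91  89] [ 93  93  92  87  90  83  84  94 128 155 167 168 167 170 169 168 172 167
 169 167]
[]
```

```bash
sed -i 's/481,295.7,108/481.7,297.6,108/' rel.py; python3 -m jog '[[0.04,0,0.4,0],[0,0,0.4,0],[0,0,0.4,0],[0,0,0.3,0],[0,0,0.2,0]]'; python3 rel.py
```

```text
time: 11.95
ee_pos: [480.3, 295.4, 182.8]
ee_rot: [0.009, 0.826, 0.563, 0.019]
contact_force: [0.5, -0.5, -3.9]
width: 12.3
t 11.95 plug origin [481.1 297.4 123.8] world off [  0.6   0.2 -15.8] tool off if then descending [ 0.  -0.1 -0. ] descend 15.8 yaw 68.62 zt [ 0.0413  0.0059 -0.9991] F [ 0.5 -0.5 -3.9] T [-0.03  0.07 -0.01] w 12.293131283603756
```

```bash
python3 -m jog '[[0,0,0.2,0],[0,0,0.15,0],[0,0,0.1,0],[0,0,0.1,0],[0,0,0.1,0]]'; python3 rel.py
```

```text
time: 12.45
ee_pos: [482.0, 296.7, 172.0]
ee_rot: [0.009, 0.826, 0.563, 0.02]
contact_force: [-3.4, -1.6, 7.5]
width: 12.3
t 12.45 plug origin [482.8 298.8 113. ] world off [-1.1 -1.2 -5. ] tool off if then descending [-1.7 -0.7 -0.1] descend 5.0 yaw 68.6 zt [ 0.0424  0.0076 -0.9991] F [-3.4 -1.6  7.5] T [-0.57  1.   -0.01] w 12.332807263805055
```

```bash
python3 -m jog '[[-0.04,-0.04,0.1,0],[0,0,0.15,0],[0,0,0.15,0],[0,0,0.15,0],[0,0,0.1,0]]'; python3 rel.py
```

```text
time: 12.95
ee_pos: [482.5, 297.1, 168.0]
ee_rot: [0.009, 0.826, 0.563, 0.021]
contact_force: [-4.2, -2.5, 6.3]
width: 12.4
t 12.95 plug origin [483.4 299.4 109. ] world off [-1.7 -1.8 -1. ] tool off if then descending [-2.3 -1.  -0.1] descend 1.0 yaw 68.61 zt [ 0.0449  0.0088 -0.999 ] F [-4.2 -2.5  6.3] T [-0.85  1.24 -0.04] w 12.411793538728777
```

```bash
python3 -m jog '[[-0.06,-0.04,0.15,0],[-0.03,-0.02,0.2,0],[0,0,0.2,0],[0,0,0.2,0],[0,0,0.2,0]]'; python3 rel.py
```

```text
time: 13.45
ee_pos: [482.8, 297.3, 167.9]
ee_rot: [0.009, 0.826, 0.563, 0.024]
contact_force: [-12.2, -5.0, 24.9]
width: 12.5
t 13.45 plug origin [484.  299.7 109. ] world off [-2.3 -2.1 -1. ] tool off if then descending [-2.8 -1.4 -0.1] descend 1.0 yaw 68.62 zt [ 0.0493  0.0113 -0.9987] F [-12.2  -5.   24.9] T [-1.44  2.41 -0.05] w 12.516108061785483
```

```bash
python3 -m jog '[[0,0,0,0],[0,0,0,0],[0,0,0,0],[0,0,0,0],[0,0,0,0]]' 0.1; python3 rel.py
python3 -m jog '[[0,0,-0.6,0],[0,0,-0.9,0],[0,0,-0.9,0],[0,0,-0.6,0],[0,0,0,0]]'; python3 rel.py
python3 - <<'E'
from h import *
s=robot.read_state();im=cams.grab_frame("wrist");cv2.imwrite("pics/w5.png",im[:,:,::-1]);np.save("s5.npy",s,allow_pickle=True)
W=im[60:260,240:420,::-1]
im=cams.grab_frame("side");cv2.imwrite("pics/d3.png",im[:,:,::-1])
a=cv2.resize(im[240:360,280:420,::-1],(420,360),interpolation=cv2.INTER_CUBIC);W=cv2.resize(W,(378,420),interpolation=cv2.INTER_CUBIC)
o=np.zeros((420,800,3),np.uint8);o[:360,:420]=a;o[:,420:798]=W;cv2.imwrite("pics/m2.png",o)
E
```

```text
time: 13.95
ee_pos: [484.8, 298.4, 170.9]
ee_rot: [0.01, 0.826, 0.563, 0.027]
contact_force: [-0.7, 0.3, 0.1]
width: 38.7
t 13.95 plug origin [486.4 301.  111.9] world off [-4.7 -3.4 -3.9] tool off if then descending [-5.  -3.3 -0.3] descend 3.9 yaw 68.64 zt [ 0.0549  0.0144 -0.9984] F [-0.7  0.3  0.1] T [-0.01  0.02 -0.02] w 38.72315697640709
time: 14.45
ee_pos: [480.0, 296.9, 249.4]
ee_rot: [0.009, 0.826, 0.563, 0.025]
contact_force: [0.1, 0.6, 0.3]
width: 38.6
t 14.45 plug origin [481.4 299.4 190.4] world off [  0.3  -1.8 -82.4] tool off if then descending [-4.1 -2.6 -0.2] descend 82.4 yaw 68.63 zt [ 0.052   0.0127 -0.9986] F [0.1 0.6 0.3] T [0.02 0.07 0.03] w 38.641011733218846
```

View pics/m2.png

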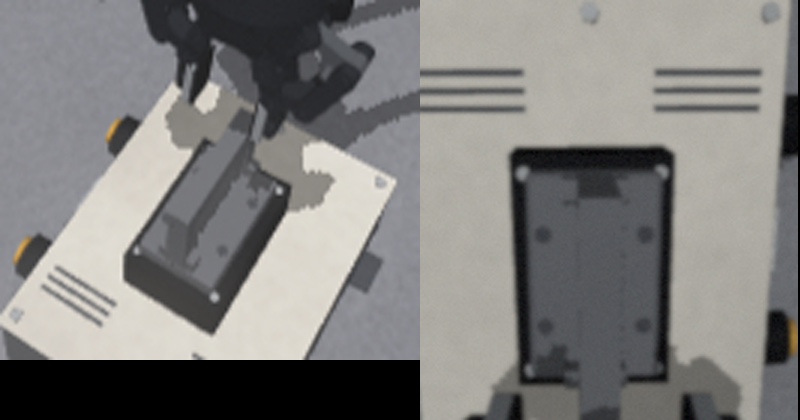

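The plug is in the well with the flange on (or nearly on) the rim. To be sure it is home, I press on the bar with shut fingers; contact should come at TCP z ≈ 192.

```bash
python3 -m jog '[[-0.15,-0.04,0.2,0],[0,0,0.4,0],[0,0,0.4,0],[0,0,0.4,0],[0,0,0.3,0]]' 1 40; python3 rel.py
python3 -m jog '[[0,0,0.15,0],[0,0,0.1,0],[0,0,0.1,0],[0,0,0.1,0],[0,0,0.1,0]]'; python3 rel.py
```

```text
time: 15.05
ee_pos: [476.3, 292.0, 196.6]
ee_rot: [0.009, 0.826, 0.563, 0.02]
contact_force: [0.8, 0.4, -1.0]
width: 0.2
t 15.05 plug origin [477.2 294.2 137.5] world off [  4.5   3.4 -29.5] tool off if then descending [4.2 1.9 0.2] descend 29.5 yaw 68.61 zt [ 0.043   0.0076 -0.999 ] F [ 0.8  0.4 -1. ] T [-0.    0.07 -0.04] w 0.2232763319072272
time: 15.55
ee_pos: [475.9, 291.7, 192.0]
ee_rot: [0.009, 0.826, 0.563, 0.018]
contact_force: [-6.3, -4.0, 13.6]
width: 0.3
t 15.55 plug origin [476.6 293.7 133. ] world off [  5.1   3.9 -25. ] tool off if then descending [5.  2.5 0.2] descend 25.0 yaw 68.61 zt [ 0.0402  0.0057 -0.9992] F [-6.3 -4.  13.6] T [-0.62  1.09 -0.06] w 0.2687302980051887
```

```bash
python3 -m jog '[[0,0,0.15,0],[0,0,0.15,0],[0,0,0.15,0],[0,0,0.15,0],[0,0,0.15,0]]'; python3 rel.py
```

```text
time: 16.05
ee_pos: [476.0, 291.7, 191.9]
ee_rot: [0.009, 0.826, 0.563, 0.019]
contact_force: [-9.4, -4.3, 20.9]
width: -0.4
t 16.05 plug origin [476.7 293.7 132.9] world off [  5.    3.9 -24.9] tool off if then descending [4.9 2.3 0.2] descend 24.9 yaw 68.62 zt [ 0.0411  0.0057 -0.9991] F [-9.4 -4.3 20.9] T [-0.88  1.52 -0.04] w -0.3891125417184404
```

Hard stop at z = 191.9 under 21 N: the bar top is at 184 mm, which is the home height. Retreat straight up and check.

```bash
python3 -m jog '[[0,0,-0.5,0],[0,0,-0.9,0],[0,0,-0.9,0],[0,0,-0.9,0],[0,0,-0.9,0]]'
python3 -m jog '[[-0.8,0,-0.4,0],[-0.9,0,0,0],[-0.9,0,0,0],[-0.9,0,0,0],[-0.9,0,0,0]]'
python3 -m jog '[[-0.9,0,0,0],[-0.9,0,0,0],[-0.4,0,0,0],[0,0,0,0],[0,0,0,0]]'
python3 - <<'E'
from h import *
A=cams.grab_frame("side")[:,:,::-1];B=cams.grab_frame("scene")[:,:,::-1]
a=cv2.resize(A[250:360,280:410],(520,440),interpolation=cv2.INTER_CUBIC)
b=cv2.resize(B[145:235,360:470],(280,229),interpolation=cv2.INTER_CUBIC);e=cv2.resize(A[80:210,240:450],(280,173))
o=np.zeros((440,800,3),np.uint8);o[:,:520]=a;o[:229,520:]=b;o[240:413,520:]=e;cv2.imwrite("pics/m3.png",o)
E
```

```text
time: 16.55
ee_pos: [469.6, 290.0, 293.6]
ee_rot: [0.009, 0.826, 0.564, 0.015]
contact_force: [0.1, -0.3, 0.4]
width: -0.1
time: 17.05
ee_pos: [431.5, 188.3, 306.3]
ee_rot: [0.009, 0.825, 0.565, 0.02]
contact_force: [0.5, -0.4, -0.6]
width: 0.1
time: 17.55
ee_pos: [410.5, 133.9, 304.3]
ee_rot: [0.009, 0.825, 0.564, 0.02]
contact_force: [0.5, 0.9, -0.7]
width: 0.3
```

View pics/m3.png

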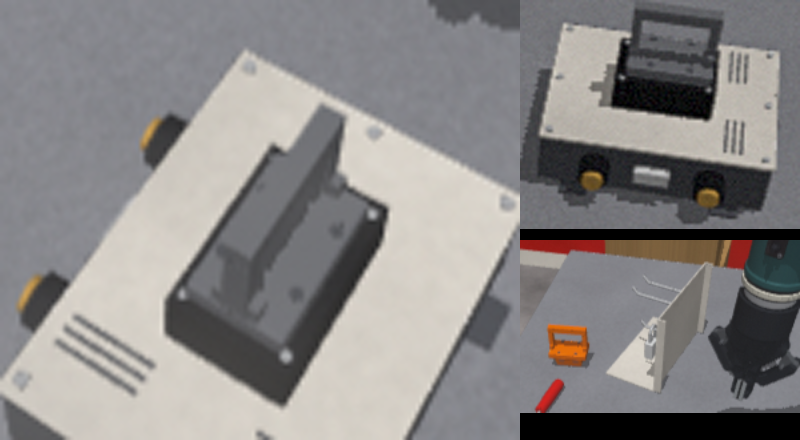

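```bash
python3 -c "
from rig import robot
print(robot.finish_job())"
```

```text
the job is handed in; nothing more can be done
None
```

The service plug is back in its socket, released, and the job is handed in at about 17.7 s. I took the smaller grey plug off the two-prong hook, carried it to the box, pushed it down and let go. I then pressed on its handle with shut fingers and moved the arm clear.

**Last checks:**
- **Seating:** the final press met a hard stop under 21 N with the fingertips at 184 mm, which is the handle-top height for a plug that is fully home. The side and scene pictures show the flange on the rim all round.
- **Bystanders:** the last view shows the padlock still on its hook, and the orange plug and the screwdriver handle undisturbed. I did not re-check the multimeter, the cover or the larger grey plug, and nothing unexpected was touched.
- **Forces:** wrist force stayed near 28 N at most in the readings, well under the limits.

**What disagreed:**
- **Tool tilt:** the tool drifted 2–3° out of vertical during the moves, which gave some side force (up to 13 N) while pushing in. That force was gone once the plug was released.
- **Socket position:** two wrist views of the socket differed by about 3 mm along its length. I split the difference, and the plug went in within the play.

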